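# Shut and lock the library display case

## Robot

A 6-joint arm with a two-finger parallel gripper is mounted at the origin on the work surface. World frame = base frame: x ahead of the robot, y to its left, z up, the work surface at z = 0. Lengths are in mm, angles in rad, forces in N, time in s.
With the tool pointing down it reaches from about 350 to 975 mm from the base axis. Payload 4.9 kg.
Tool frame: the origin (TCP) lies on the centre line of the jaws, within the pads' length; the fingertips stand manip.nose_length ahead of it and the grasp point (between the pads) lies 5 mm behind it (manip.nose_length is the distance from the TCP to the fingertips, in mm); z points along the fingers, y is the line along which they close (so a half turn about z gives the same grasp; the last joint's range is limited). The gripper opens to 85 mm and grips with 20 to 120 N. Pads are 22 mm wide; open, the fingers measure 114 mm over their backs; the gripper's body (76 mm by 85 mm) begins 54 mm behind the grasp point. The pads swing forward as they close: fully open they stand 13 mm farther back than shut.
Start: joints at [-1.432, 0.053, 1.613, -0, 1.476, -0.119], TCP at [159.342, -604.328, 245.304] pointing down, gripper open.
Joint ranges: [-3.01, 3.01], [-1.01, 2.22], [0.06, 2.58], [-1.02, 4.17], [0.09, 2.62], [-3.14, 3.14]. Speed limits (rad/s): [2.57, 2.57, 3.14, 3.14, 3.14, 3.14].

## Interface

Orientations are given as a unit quaternion [x, y, z, w].
In Python, from rig import readout, imaging, manip, models gives the robot as it stands.
- The arm moves only by the shell command python3 -m pendant 'ROWS' [FORCE]. ROWS is JSON, a list of rows, each an object of numbers: "fingers": the finger opening in mm, from 0 to 85.4; "tx", "ty", "tz": the shift along the world's x, y, z in units of 50 mm (1.0 is 50 mm); "roll": the turn about the world's z in units of 8 degrees (1.0 is 8 degrees). In form: [{"fingers": .., "tx": .., "ty": .., "tz": .., "roll": ..}, ...]. A call has 1 to 20 rows; each row shifts and turns the commanded pose from where the row before left it; what a row does not reach is not made up. A row lasts 1/8 s, in which the tool goes at most 62.5 mm and 10.7 degrees, less where a joint would pass 70% of its speed; a pose out of reach is approached as far as the arm can. A call is refused whole if a number of a shift passes 1 or a number of a turn 1, either way. A call with a gripper value outside its range is refused whole. The fingers move at their own pace and stop on an object; FORCE is the grip in N (left out, the last holds). Time passes only in rows, so rows that do not move let the fingers close. It gives the time, the measured TCP pose, the force, the opening and the grip force at its end, in the units of the state.
- readout.state(): the state, without advancing time (a new reading comes with each control period).
- imaging.snapshot(name): name is "side" or "top" or "wrist"; returns (picture, depth): 480x640x3 uint8, red, green, blue; 480x640 float32, mm along the optical axis (not along the pixel's ray), 0 where there is no reading.
- imaging.camera_model(name): a dict with "mtx" (3x3 intrinsics, pixels), "k1" (the pictures are not rectified: a ray, as slopes to the right and down, at radius r is drawn at 1 + k1 r^2 times it, then the intrinsics apply), "position" and "rotation" of the camera in the world. Camera axes: x right, y up, looking along -z (the intrinsics and any distortion apply to the point x, -y, -z); pixel columns grow to the right and rows downward; lengths in mm; the calibration is good to about 2 mm. A picture is of the moment at which its call begins: read the wrist's pose just before it. camera_model takes no time and is no camera call; for the wrist camera it gives the pose at the moment of the call.
- manip.finish_job(): hands the job in; it is judged then, once.
Trained networks look in the newest picture that a camera, given by its name, has taken for a name from the list of things; names that differ only in an ending like _2 or _b are one class to them, and where a whole thing is asked for, a point or a joint stands for the part that bears it (a point fixed in the world has none). Each returns a list of dicts, best first, with "p" (0 to 1); they miss things now and then, are a little off and sometimes report something else, mostly with a low value. They report only what shows in the picture. A call takes as long as a camera call.
- models.search_frame(thing, camera): "location" ([x, y, z] in mm, in world coordinates, good to about 4 mm: the middle of the surface that is visible of it).
The state is a dict: "t": time; "joint_pos": joint angles; "dq": joint speeds; "effort": joint torques, N m; "tcp_pos": TCP position; "orientation": TCP orientation; "wrist_force": force on the tool from outside, world axes, zero at the start; "ft_torque": the same for the moment, N m; "grip_width": finger opening in mm; "gripper_force": force on a finger pad.
Only numpy, scipy, OpenCV 4.12 (cv2) and the standard library are available. Lean on these libraries where they do the work, as an engineer would, in place of code of your own. Each camera call takes 0.05 s, during which the arm holds its last target. There are 200 camera calls.

## Task

Shut the open display case and lock it: push its lid gently down with the fingertips, from above and on its wooden frame, never on the glass, until it is fully closed, then press the lock plunger in the middle of the front rail all the way in. Do not press the plunger in while the lid is still open, do not slam the lid or take it from below, and leave the exhibits and everything else on the desk as they are.

Things in the scene. Friction and masses are not known exactly. Their poses are not given: they have to be found in the camera images.
- case: Display case of dark wood, fixed to the desk: open box 260 deep (its x) x 380 wide (its y), walls 12 thick, rim 85 and blue felt bed 20 above the desk. Origin: centre of its underside, on the desk. x points from its front (robot side) to its hinged back, y to its left, z up; it stands turned up to 0.35 rad about z. Sizes in mm.
- case_lid (a joint): Lid angle about the hinge along the case's back edge, rad: 0 is fully shut, and it grows as the front edge rises (range 0 to 1.4). Torque hinges: the lid stays wherever it is left, also a little ajar, and does not drop; pushing it down at the front rail takes about 1 to 5 N.
- lid_hinge (a point): Middle of the lid's hinge line: in the case's frame at x +130, y 0, z 88. The lid turns about the case's y axis through this point. Its axes turn with the lid: x towards the back (so the lid lies along -x), z out of the lid's upper face. Sizes in mm.
- lid_rail (a point): Middle of the upper face of the lid's front rail, at the lock: 240 from the hinge along the lid's -x, 22 along its z. The lid is a dark wooden frame 22 thick, 390 wide, 265 from hinge line to front edge; front rail 50 wide (215 to 265 from the hinge line), others 40. Under it runs a black rubber dust seal, 3 thick. Axes turn with the lid. Sizes in mm.
- lid_glass (a point): Middle of the upper face of the clear glass pane within the wooden frame. The pane is 175 x 310 (from 40 to 215 from the hinge line) and 5 thick, its upper face 7 below the frame's. Not to be touched. Axes turn with the lid. Sizes in mm.
- lock (a joint): Travel of the plunger lock, m: 0 out (unlocked), 0.010 fully in (locked). Pressed square to the lid; moves with about 5 N and stays where it is left.
- lock_top (a point): Centre of the top face of the plunger lock, a round steel barrel of diameter 20 in a brass ring of diameter 28, 2 high, in the middle of the front rail. It stands 18 out of the rail when out, 8 when in. z points out of the lid; axes turn with the lid. Sizes in mm.
- exhibit_book: Small red-bound book lying in the case on the felt, 140 x 100 x 32. Bystander, loose; origin at the centre of its underside. Sizes in mm.
- paperweight: Brass knob-shaped paperweight standing in the case on the felt, diameter 48, height 45. Bystander, loose; origin at the centre of its underside. Sizes in mm.
- label_holder: White caption holder standing on the desk in front of the case, towards its left (+y), 100 wide, 77 high. Bystander, loose; origin at the centre of its underside. Sizes in mm.
- date_stamp: Black and grey self-inking date stamp, 36 x 64 x 72 high, on the desk left of the case (its +y side). Bystander, loose; origin at the centre of its underside. Sizes in mm.
- tape_roll: Amber tape roll lying flat, diameter 96, 24 high, on the desk left of the case. Bystander, loose; origin at the centre of its underside. Sizes in mm.
- pen_cup: Dark steel pen cup, diameter 76, 100 high, on the desk in front of the case, towards its right (-y). Bystander, loose; origin at the centre of its underside. Sizes in mm.
- returned_book: Green hardback lying on the desk right of the case (its -y side), 210 x 140 x 28. Bystander, loose; origin at the centre of its underside. Sizes in mm.

How it is judged:
By the outcome, as a careful person would: the job done as asked, in the order asked, and still so for the second after the job is handed in, with the robot touching nothing.
It also fails if it takes over 45 s, if anything falls off the work surface, if the arm or the gripper's body presses on something with over 40 N, if the wrist force passes 120 N, or if a joint passes its speed limit or range.

## Working session

There is one attempt and no reset: what is moved stays moved. The work goes in short steps, Python scripts to look and compute and a shell command to move; the robot and the scene stay as the last step left them, time stands still between calls to the robot, and variables do not carry over. Pictures are saved under pics/ and viewed, at most 10 in all, crops included, and the job is handed in when it is done.

```bash
mkdir -p pics; python3 - <<'E'
from rig import readout, imaging, manip, models
import cv2,numpy as np
print(manip.nose_length, readout.state())
for c in("side","top"):
    p,d=imaging.snapshot(c); cv2.imwrite(f"pics/{c}0.png",p[:,:,::-1]); np.save(f"{c}d.npy",d)
    m=imaging.camera_model(c); print(c,np.round(m["position"]),np.round(m["rotation"],3).tolist(),m["mtx"],m["k1"])
    for n in("case","case_lid","lid_rail","lock_top","lid_glass","label_holder","pen_cup"):
        print(n,[(np.round(r["location"]).tolist(),round(r["p"],2)) for r in models.search_frame(n,c)[:2]])
E
```

```text
14.0 {'t': 0.0, 'joint_pos': array([-1.43200858e+00,  5.33377456e-02,  1.61429738e+00,  1.44106565e-05,
        1.47599505e+00, -1.18993588e-01]), 'dq': array([ 0.00027657, -0.00103969, -0.00075358,  0.00017977, -0.00030057,
        0.00051009]), 'effort': array([-8.32601672e-04, -3.93681300e+01, -3.70178068e+01, -1.44780815e-04,
        7.08708423e-03, -1.34278444e-06]), 'tcp_pos': array([ 159.26008721, -603.75394554,  244.07281859]), 'orientation': array([ 9.91704665e-01,  1.28533340e-01, -2.91064852e-06, -1.01878006e-03]), 'wrist_force': array([-0.3717623 , -0.48630869, -0.54642402]), 'ft_torque': array([-0.02326484,  0.03847828,  0.01701929]), 'gripper_force': 0.0, 'grip_width': 85.55009296253415}
side [-648.  -26.  968.] [0.321, -0.32, -0.616, 0.644] [[619.61587061   0.         313.43631128]
 [  0.         619.61587061 238.97537454]
 [  0.           0.           1.        ]] -0.05750136540965134
case [([543.0, -94.0, 61.0], 0.79)]
case_lid []
lid_rail [([526.0, -76.0, 223.0], 0.62)]
lock_top []
lid_glass [([521.0, -77.0, 223.0], 0.9)]
label_holder [([378.0, -77.0, 37.0], 0.6)]
pen_cup [([399.0, -195.0, 72.0], 0.76)]
top [ 476.   -5. 1145.] [-0.03, 0.019, 0.707, -0.707] [[559.58236196   0.         328.706768  ]
 [  0.         559.58236196 241.27423506]
 [  0.           0.           1.        ]] -0.1803805752616039
case [([573.0, -21.0, 171.0], 0.86)]
case_lid [([583.0, -13.0, 178.0], 0.88)]
lid_rail [([587.0, -17.0, 178.0], 0.72)]
lock_top [([519.0, -42.0, 238.0], 0.74)]
lid_glass [([587.0, -15.0, 175.0], 0.85)]
label_holder [([370.0, -52.0, 2.0], 0.91)]
pen_cup [([425.0, -202.0, 42.0], 0.7), ([338.0, 182.0, 25.0], 0.2)]
```

View pics/side0.png

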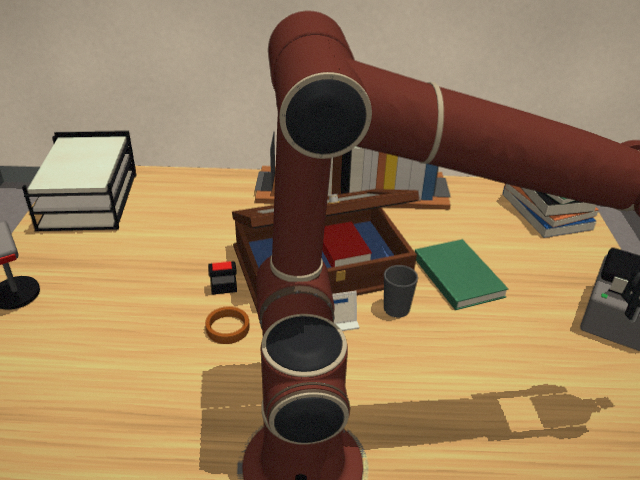

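View pics/top0.png

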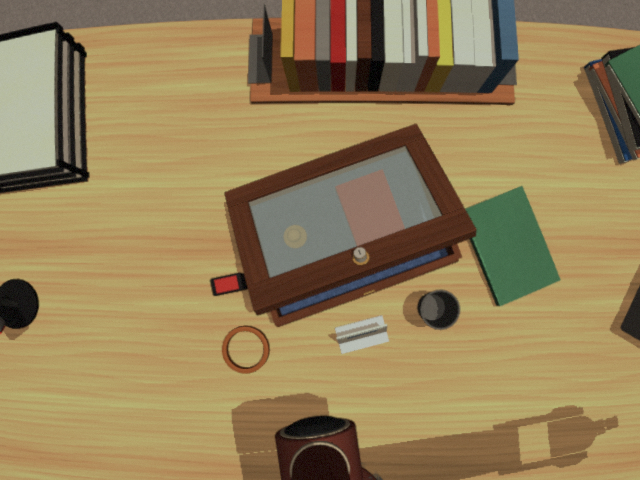

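The top view shows the lid partly open, with its lock at about (360,255). Its front rail runs from (255,310) to (474,232). The caption holder is at (362,335), the pen cup at (438,310) and the stamp at (228,285). Next I'll measure the lid plane from the depth on the wood frame.

```bash
cat > h.py <<'E'
import numpy as np,cv2
from rig import imaging
from scipy.spatial.transform import Rotation as R
def world(cam,d,px,m=None):
    m=m or imaging.camera_model(cam); K=np.array(m["mtx"])
    px=np.atleast_2d(np.array(px,float)); s=(px-K[:2,2])/K[0,0]; u=s.copy()
    for _ in range(20): u=s/(1+m["k1"]*(u**2).sum(1,keepdims=True))
    z=d[px[:,1].astype(int),px[:,0].astype(int)]
    rot=np.array(m["rotation"]); rot=R.from_quat(rot) if rot.shape==(4,) else R.from_matrix(rot)
    return rot.apply(np.c_[u[:,0]*z,-u[:,1]*z,-z])+m["position"]
E
python3 - <<'E'
from h import *
d=np.load("topd.npy")
L=lambda a,b,n=25:np.linspace(a,b,n).round()
S={"front":L((268,294),(340,270)),"front2":L((380,256),(455,230)),"back":L((245,195),(405,140)),"left":L((240,205),(260,285)),"right":L((418,145),(455,215))}
W={k:world("top",d,v) for k,v in S.items()}
for k,v in W.items(): print(k,np.round(v[[0,12,-1]]).tolist())
P=np.vstack(list(W.values())); 
for _ in range(4):
    c=P.mean(0); n=np.linalg.svd(P-c)[2][2]; n*=np.sign(n[2]); r=(P-c)@n; P=P[abs(r)<max(3,2*r.std())]
print("n",n,"rms",r.std(),len(P),"tilt",np.arccos(n[2]),"yaw of case x",np.arctan2(-n[1],-n[0]))
for nme,p in {"FL":(256,306),"FR":(471,231),"BR":(416,131),"BL":(231,193),"lock":(360,252),"desk":(330,380),"pencup":(452,296),"holder":(372,325)}.items(): print(nme,np.round(world("top",d,p),1))
# case yaw via tilt: hinge line: lid upper face point at -s along x
al=np.arccos(n[2]); th=np.arctan2(-n[1],-n[0])
for s in (0.0,np.pi):
    pass
E
```

```text
front [[453.0, 110.0, 227.0], [473.0, 50.0, 228.0], [493.0, -9.0, 227.0]]
front2 [[516.0, -74.0, 228.0], [537.0, -137.0, 227.0], [558.0, -198.0, 231.0]]
back [[634.0, 168.0, 118.0], [684.0, 19.0, 120.0], [737.0, -131.0, 121.0]]
left [[614.0, 175.0, 129.0], [537.0, 148.0, 175.0], [468.0, 124.0, 220.0]]
right [[725.0, -154.0, 134.0], [651.0, -178.0, 178.0], [585.0, -202.0, 218.0]]
n [0.4664012  0.16865394 0.86834657] rms 1.2378646975497098 119 tilt 0.5189376007745912 yaw of case x -2.794615172707707
FL [[433.9 128.4 234.4]]
FR [[ 556.2 -224.1  236.1]]
BR [[ 756.1 -153.   116.5]]
BL [[639.5 195.8 110.7]]
lock [[521.8 -40.9 239.9]]
desk [[272.5  10.8   1.5]]
pencup [[ 445.9 -219.2   99.5]]
holder [[384.9 -74.6   2.7]]
```

```bash
python3 -m pendant '[{"fingers":0,"tz":0.85},{"fingers":0,"tz":0.85},{"fingers":0,"tx":0.62,"ty":0.85,"roll":0.32},{"fingers":0,"tx":0.62,"ty":0.85,"roll":0.32},{"fingers":0,"tx":0.62,"ty":0.85},{"fingers":0,"tx":0.62,"ty":0.85},{"fingers":0,"tx":0.62,"ty":0.85},{"fingers":0,"tx":0.62,"ty":0.85},{"fingers":0,"tx":0.62,"ty":0.85},{"fingers":0,"tx":0.62,"ty":0.85},{"fingers":0,"tx":0.62,"ty":0.85},{"fingers":0,"tx":0.62,"ty":0.85},{"fingers":0,"tx":0.62,"ty":0.85},{"fingers":0,"tx":0.62,"ty":0.85},{"fingers":0},{"fingers":0}]' 20
python3 - <<'E'
from h import *
from rig import readout
s=readout.state(); print(s["tcp_pos"],s["wrist_force"],s["orientation"])
m=imaging.camera_model("wrist"); p,d=imaging.snapshot("wrist"); cv2.imwrite("pics/w0.png",p[:,:,::-1]); np.save("w0.npy",d)
E
```

```text
[ 159.34553819 -604.326085    245.31353726] [ 0.46068346 -0.88533168  0.04070528] [ 9.91704525e-01  1.28538460e-01  3.90484664e-06 -2.08395310e-07]validation failed for argument at $[0]...
```

View pics/w0.png

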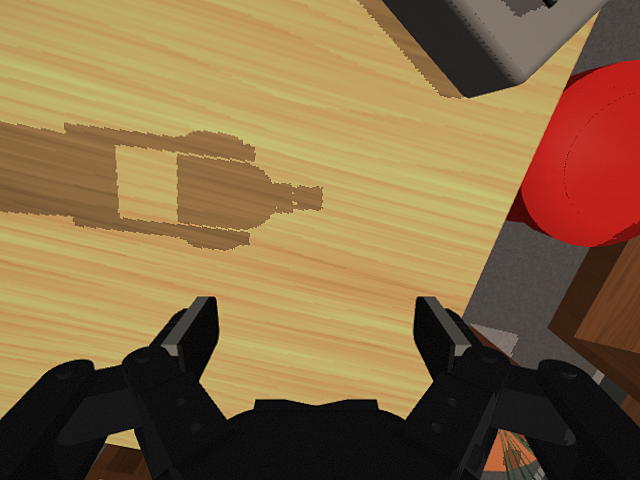

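The wrist view only shows the desk and the open fingers, because the call was refused. My guess is that every row needs all five keys.

```bash
python3 -m pendant '[{"fingers":0,"tx":0,"ty":0,"tz":0.85,"roll":0},{"fingers":0,"tx":0,"ty":0,"tz":0.85,"roll":0},{"fingers":0,"tx":0.62,"ty":0.85,"tz":0,"roll":0.32},{"fingers":0,"tx":0.62,"ty":0.85,"tz":0,"roll":0.32},{"fingers":0,"tx":0.62,"ty":0.85,"tz":0,"roll":0},{"fingers":0,"tx":0.62,"ty":0.85,"tz":0,"roll":0},{"fingers":0,"tx":0.62,"ty":0.85,"tz":0,"roll":0},{"fingers":0,"tx":0.62,"ty":0.85,"tz":0,"roll":0},{"fingers":0,"tx":0.62,"ty":0.85,"tz":0,"roll":0},{"fingers":0,"tx":0.62,"ty":0.85,"tz":0,"roll":0},{"fingers":0,"tx":0.62,"ty":0.85,"tz":0,"roll":0},{"fingers":0,"tx":0.62,"ty":0.85,"tz":0,"roll":0},{"fingers":0,"tx":0.62,"ty":0.85,"tz":0,"roll":0},{"fingers":0,"tx":0.62,"ty":0.85,"tz":0,"roll":0},{"fingers":0,"tx":0,"ty":0,"tz":0,"roll":0},{"fingers":0,"tx":0,"ty":0,"tz":0,"roll":0}]' 20
python3 - <<'E'
from h import *
from rig import readout
s=readout.state(); print(s["tcp_pos"],s["wrist_force"],s["orientation"],s["grip_width"])
m=imaging.camera_model("wrist"); p,d=imaging.snapshot("wrist"); cv2.imwrite("pics/w1.png",p[:,:,::-1]); np.save("w1.npy",d)
for px in ((100,100),(320,100),(200,200),(320,200),(500,200)): print(px,np.round(world("wrist",d,px,m),1))
E
```

```text
t: 2.85
tcp_pos: [531.2, -94.4, 330.2]
orientation: [0.985, 0.173, -0.0, 0.0]
wrist_force: [-0.3, 0.3, -0.3]
grip_width: 0.1
gripper_force: 0.0
[531.19450068 -94.44855429 330.24386055] [-0.33665444  0.25993829 -0.26460346] [ 9.84942882e-01  1.72879818e-01 -2.40912339e-04  1.69540201e-04] 0.10317280947146719
(100, 100) [[565.9 106.8 159.9]]
(320, 100) [[628.5 -63.2 161.3]]
(200, 200) [[525.9  -2.  204.1]]
(320, 200) [[557.2 -88.9 202.1]]
(500, 200) [[ 604.4 -214.7  210.4]]
```

View pics/w1.png

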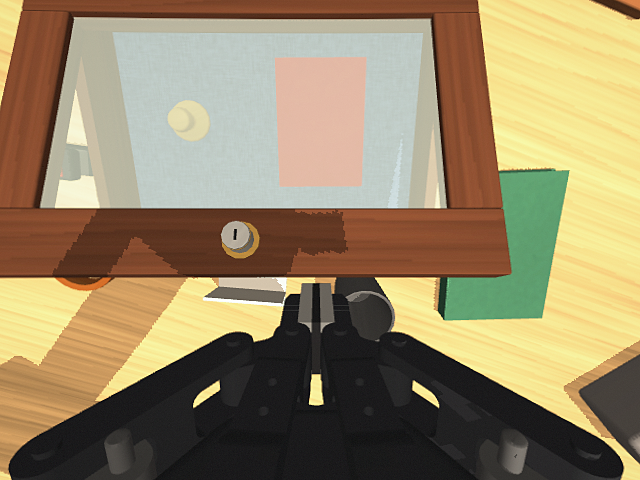

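The wrist view shows the lock at about (237,232) on the rail (rows 210–272), and the closed fingers at (315,290), to the right of the lock. I'll cross-check the lock with this camera and lower to just above the rail.

```bash
python3 - <<'E'
from h import *
d=np.load("w1.npy")
for px in ((237,228),(232,236),(150,262),(400,262),(400,218),(150,218)): print(px,np.round(world("wrist",d,px),1))
E
python3 -m pendant '[{"fingers":0,"tx":0,"ty":0,"tz":-0.5,"roll":0},{"fingers":0,"tx":0,"ty":0,"tz":-0.5,"roll":0},{"fingers":0,"tx":0,"ty":0,"tz":-0.4,"roll":0},{"fingers":0,"tx":0,"ty":0,"tz":0,"roll":0}]'
```

```text
(237, 228) [[526.  -40.2 239.5]]
(232, 236) [[520.4 -39.  242.3]]
(150, 262) [[478.4  12.1 233.6]]
(400, 262) [[ 539.4 -156.9  233.2]]
(400, 218) [[ 567.2 -148.5  218. ]]
(150, 218) [[504.1  25.1 217.6]]
t: 3.4
tcp_pos: [530.1, -94.8, 258.2]
orientation: [0.985, 0.172, -0.002, -0.001]
wrist_force: [0.6, -0.5, -0.5]
grip_width: -0.3
gripper_force: 0.0
```

```bash
python3 -m pendant '[{"fingers":0,"tx":0,"ty":0,"tz":-0.1,"roll":0},{"fingers":0,"tx":0,"ty":0,"tz":-0.1,"roll":0},{"fingers":0,"tx":0,"ty":0,"tz":-0.1,"roll":0},{"fingers":0,"tx":-0.06,"ty":-0.02,"tz":-0.1,"roll":0},{"fingers":0,"tx":-0.06,"ty":-0.02,"tz":-0.1,"roll":0},{"fingers":0,"tx":-0.05,"ty":-0.02,"tz":-0.1,"roll":0}]'
```

```text
t: 4.15
tcp_pos: [522.7, -97.6, 230.4]
orientation: [0.985, 0.173, 0.0, 0.0]
wrist_force: [-0.1, -0.7, 2.9]
grip_width: -0.1
gripper_force: 1.2
```

```bash
python3 -m pendant '[{"fingers":0,"tx":-0.05,"ty":-0.02,"tz":-0.11,"roll":0},{"fingers":0,"tx":-0.05,"ty":-0.02,"tz":-0.11,"roll":0},{"fingers":0,"tx":-0.05,"ty":-0.02,"tz":-0.11,"roll":0},{"fingers":0,"tx":-0.05,"ty":-0.02,"tz":-0.11,"roll":0},{"fingers":0,"tx":-0.05,"ty":-0.02,"tz":-0.11,"roll":0},{"fingers":0,"tx":-0.04,"ty":-0.01,"tz":-0.11,"roll":0},{"fingers":0,"tx":-0.04,"ty":-0.01,"tz":-0.11,"roll":0},{"fingers":0,"tx":-0.04,"ty":-0.01,"tz":-0.11,"roll":0},{"fingers":0,"tx":-0.03,"ty":-0.01,"tz":-0.11,"roll":0},{"fingers":0,"tx":-0.03,"ty":-0.01,"tz":-0.11,"roll":0},{"fingers":0,"tx":-0.03,"ty":-0.01,"tz":-0.11,"roll":0},{"fingers":0,"tx":-0.03,"ty":-0.01,"tz":-0.11,"roll":0}]'
```

```text
t: 5.65
tcp_pos: [498.4, -105.9, 164.0]
orientation: [0.985, 0.173, 0.0, 0.0]
wrist_force: [0.5, -1.1, 1.6]
grip_width: -0.0
gripper_force: 0.9
```

```bash
python3 -m pendant '[{"fingers":0,"tx":-0.02,"ty":-0.01,"tz":-0.08,"roll":0},{"fingers":0,"tx":-0.02,"ty":-0.01,"tz":-0.08,"roll":0},{"fingers":0,"tx":-0.02,"ty":-0.01,"tz":-0.08,"roll":0},{"fingers":0,"tx":-0.02,"ty":-0.01,"tz":-0.08,"roll":0},{"fingers":0,"tx":-0.02,"ty":-0.01,"tz":-0.08,"roll":0},{"fingers":0,"tx":-0.01,"ty":0,"tz":-0.06,"roll":0},{"fingers":0,"tx":-0.01,"ty":0,"tz":-0.06,"roll":0},{"fingers":0,"tx":-0.01,"ty":0,"tz":-0.06,"roll":0},{"fingers":0,"tx":0,"ty":0,"tz":0,"roll":0}]'
```

```text
t: 6.78
tcp_pos: [491.4, -108.3, 134.8]
orientation: [0.985, 0.173, -0.001, -0.0]
wrist_force: [-0.3, -0.5, -0.1]
grip_width: 0.3
gripper_force: 0.0
```

```bash
python3 -m pendant '[{"fingers":0,"tx":0,"ty":0,"tz":-0.05,"roll":0},{"fingers":0,"tx":0,"ty":0,"tz":-0.05,"roll":0},{"fingers":0,"tx":0,"ty":0,"tz":-0.04,"roll":0},{"fingers":0,"tx":0,"ty":0,"tz":0,"roll":0}]'; python3 -m pendant '[{"fingers":0,"tx":0,"ty":0,"tz":-0.04,"roll":0},{"fingers":0,"tx":0,"ty":0,"tz":-0.02,"roll":0},{"fingers":0,"tx":0,"ty":0,"tz":0,"roll":0}]'
```

```text
t: 7.28
tcp_pos: [491.8, -108.2, 127.9]
orientation: [0.985, 0.173, -0.0, -0.0]
wrist_force: [1.0, 0.5, 0.3]
grip_width: -0.1
gripper_force: 0.0
t: 7.65
tcp_pos: [491.9, -108.3, 125.1]
orientation: [0.985, 0.173, 0.0, -0.0]
wrist_force: [-0.4, 0.1, -0.6]
grip_width: 0.3
gripper_force: 0.0
```

```bash
for i in 1 2; do python3 -m pendant '[{"fingers":0,"tx":0,"ty":0,"tz":-0.02,"roll":0},{"fingers":0,"tx":0,"ty":0,"tz":-0.02,"roll":0}]'|egrep 'tcp|force'; done
```

```text
tcp_pos: [491.9, -108.4, 124.0]
wrist_force: [-5.0, 0.5, 9.0]
gripper_force: 4.3
tcp_pos: [491.9, -108.4, 123.9]
wrist_force: [-8.6, 3.1, 18.9]
gripper_force: 9.4
```

```bash
python3 -m pendant '[{"fingers":0,"tx":0,"ty":0,"tz":-0.02,"roll":0},{"fingers":0,"tx":0,"ty":0,"tz":0,"roll":0}]'|egrep 'tcp|force'; python3 -m pendant '[{"fingers":0,"tx":0,"ty":0,"tz":0.2,"roll":0},{"fingers":0,"tx":0,"ty":0,"tz":0.8,"roll":0},{"fingers":0,"tx":0,"ty":0,"tz":1,"roll":0},{"fingers":0,"tx":0,"ty":0,"tz":1,"roll":0},{"fingers":0,"tx":0,"ty":0,"tz":0,"roll":0}]'
python3 - <<'E'
from h import *
from rig import models
m=imaging.camera_model("wrist"); p,d=imaging.snapshot("wrist"); cv2.imwrite("pics/w2.png",p[:,:,::-1]); np.save("w2.npy",d)
print([(np.round(r["location"],1),r["p"]) for r in models.search_frame("lock_top","wrist")])
v,u=np.mgrid[0:480:3,0:640:3]; px=np.c_[u.ravel(),v.ravel()]; W=world("wrist",d,px,m)
q=(W-[699.1,23.2,0]); h=q[:,:2]@[.94,.34]; y=q[:,:2]@[-.34,.94]
for a,b in((-262,-255),(-235,-220)):
    for ya,yb in((30,100),(-150,-100)):
        k=(h>a)&(h<b)&(y>ya)&(y<yb)&(W[:,2]<125); print(a,ya,k.sum(),np.median(W[k,2]))
k=(abs(h)<290)&(abs(y)<25)&(W[:,2]>119)&(W[:,2]<140); print(k.sum(),W[k].mean(0),W[k,2].max())
E
```

```text
tcp_pos: [492.0, -108.4, 123.9]
wrist_force: [-11.0, 3.1, 21.3]
gripper_force: 10.2
t: 9.02
tcp_pos: [494.3, -109.2, 276.0]
orientation: [0.985, 0.173, 0.005, 0.003]
wrist_force: [-0.9, 0.2, 0.3]
grip_width: -0.5
gripper_force: 0.0
[(array([475.7, -61. , 128.1]), 0.63)]
-262 30 52 109.54152490764434
-262 -150 36 109.62048715234556
-235 30 160 109.64056795727862
-235 -150 111 109.6745514676744
48 [474.96112224 -57.29970456 127.23993781] 128.91004634143707
```

View pics/w2.png

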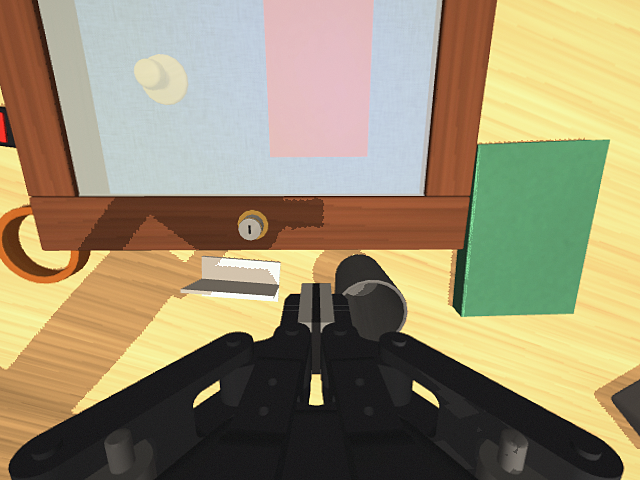

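The lid is shut: the rail reads 109.6 mm and flat (nominal 110). The plunger at (249,228) is still out, with its top at about (475,-58,128). I'll move over it.

```bash
python3 -m pendant '[{"fingers":0,"tx":-0.17,"ty":0.5,"tz":0,"roll":0},{"fingers":0,"tx":-0.17,"ty":0.5,"tz":0,"roll":0},{"fingers":0,"tx":0,"ty":0,"tz":-0.7,"roll":0},{"fingers":0,"tx":0,"ty":0,"tz":-0.7,"roll":0},{"fingers":0,"tx":0,"ty":0,"tz":-0.7,"roll":0},{"fingers":0,"tx":0,"ty":0,"tz":-0.2,"roll":0},{"fingers":0,"tx":0,"ty":0,"tz":0,"roll":0},{"fingers":0,"tx":0,"ty":0,"tz":0,"roll":0}]'
```

```text
t: 10.12
tcp_pos: [475.7, -58.6, 156.7]
orientation: [0.985, 0.173, 0.001, 0.0]
wrist_force: [0.5, 1.1, 0.6]
grip_width: 0.0
gripper_force: 0.0
```

```bash
python3 -m pendant '[{"fingers":0,"tx":0,"ty":0,"tz":-0.12,"roll":0},{"fingers":0,"tx":0,"ty":0,"tz":-0.12,"roll":0},{"fingers":0,"tx":0,"ty":0,"tz":-0.06,"roll":0},{"fingers":0,"tx":0,"ty":0,"tz":-0.06,"roll":0},{"fingers":0,"tx":0,"ty":0,"tz":-0.06,"roll":0}]'|egrep 'tcp|force'; for i in 1 2; do python3 -m pendant '[{"fingers":0,"tx":0,"ty":0,"tz":-0.03,"roll":0},{"fingers":0,"tx":0,"ty":0,"tz":-0.03,"roll":0}]'|egrep 'tcp|force';done
```

```text
tcp_pos: [474.9, -58.4, 134.6]
wrist_force: [-2.9, -0.1, 4.5]
gripper_force: 2.5
tcp_pos: [475.0, -58.4, 131.9]
wrist_force: [-5.2, 1.3, 11.5]
gripper_force: 6.1
tcp_pos: [475.2, -58.5, 131.7]
wrist_force: [-13.7, 3.1, 27.8]
gripper_force: 13.6
```

The plunger stopped firmly at TCP z 131.7, where I expected about 132 for fully in. I'll retract and check.

```bash
python3 -m pendant '[{"fingers":0,"tx":0,"ty":0,"tz":0.2,"roll":0},{"fingers":0,"tx":0,"ty":0,"tz":0.8,"roll":0},{"fingers":0,"tx":0.34,"ty":-1,"tz":1,"roll":0},{"fingers":0,"tx":0,"ty":0,"tz":1,"roll":0},{"fingers":0,"tx":0,"ty":0,"tz":0,"roll":0},{"fingers":0,"tx":0,"ty":0,"tz":0,"roll":0}]'|egrep 't:|tcp|force'
python3 - <<'E'
from h import *
m=imaging.camera_model("wrist"); p,d=imaging.snapshot("wrist"); cv2.imwrite("pics/w3.png",p[:,:,::-1])
v,u=np.mgrid[0:480:2,0:640:2]; px=np.c_[u.ravel(),v.ravel()]; W=world("wrist",d,px,m)
q=(W-[475,-58,0]); r=np.hypot(q[:,0],q[:,1])
k=r<7; print(k.sum(),np.median(W[k,2]))
k=(r>30)&(r<60)&(abs(q[:,:2]@[.94,.34])<15)&(W[:,2]<118); print(k.sum(),np.median(W[k,2]))
p,d=imaging.snapshot("top"); cv2.imwrite("pics/t3.png",p[:,:,::-1])
E
```

```text
t: 12.0
tcp_pos: [489.2, -101.2, 270.1]
wrist_force: [-0.4, 0.5, 0.8]
gripper_force: 0.0
550 341.9386018939962
544 109.69111662028328
```

View pics/w3.png

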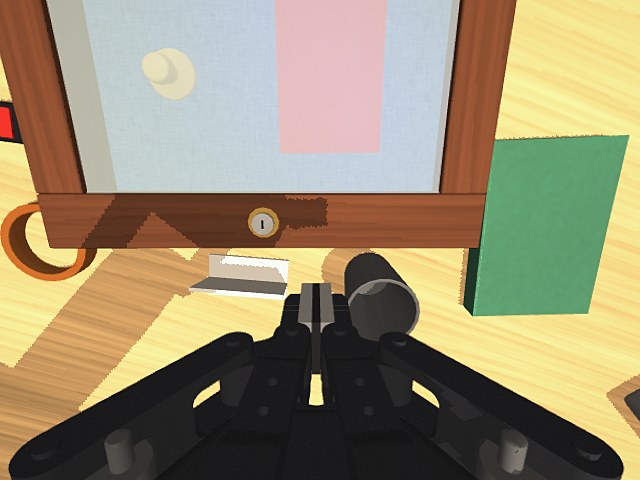

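View pics/t3.png

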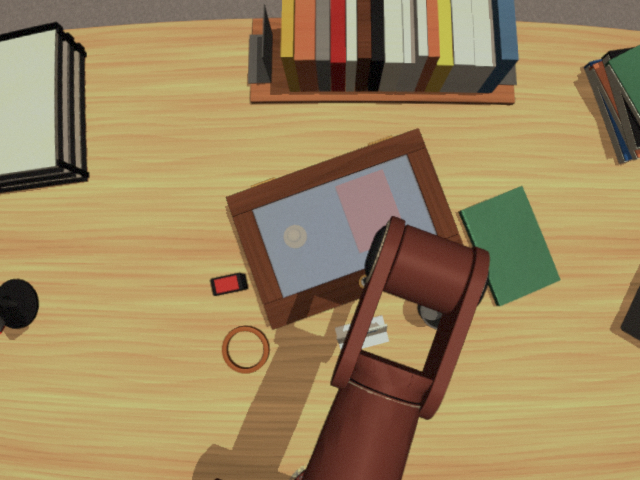

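The lid is flat and shut, the plunger at (263,223) looks sunk, and nothing else has moved. One number was spoiled by gripper pixels, so I'll measure the plunger height again.

```bash
python3 - <<'E'
from h import *
m=imaging.camera_model("wrist"); p,d=imaging.snapshot("wrist")
print(np.round(world("wrist",d,[(263,223),(258,220),(267,221),(262,229)],m),1))
E
```

```text
[[474.7 -57.4 118.1]
 [475.4 -52.5 116.6]
 [477.5 -60.1 117.9]
 [469.5 -58.3 118.8]]
```

The plunger top is at about 118 with the rail at 109.7, so it stands 8 mm out and is fully in.

```bash
python3 -c "
from rig import manip; print(manip.finish_job())"
```

```text
the job is handed in; nothing more can be done
None
```

The display case is shut and locked, and I've handed the job in: the lid lies flat, the plunger stands about 8 mm out of the rail (fully in), and in the last pictures nothing else on the desk had moved.

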